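# Prove the lamp supply's breaker, then present the lamp level

## Robot

A 6-joint arm with a two-finger parallel gripper is mounted at the origin on a cart in front of the work surface, level with it; the furniture and walls round the work are solid. World frame = base frame: x ahead of the robot, y to its left, z up, the work surface at z = 0. Lengths are in m, angles in rad, forces in N, time in s.
With the tool pointing down it reaches from about 0.25 to 0.725 m from the base axis. Payload 4 kg.
Tool frame: the origin (TCP) lies between the finger pads; the fingertips stand 17 mm ahead of it and the grasp point (between the pads) lies 2 mm behind it; z points along the fingers, x is the direction in which the jaws open and shut, and the axes are right-handed (so a half turn about z gives the same grasp; the last joint's range is limited). The gripper opens to 85 mm and grips with 20 to 120 N. Pads are 22 mm wide; open, the fingers measure 114 mm over their backs; the gripper's body (76 mm by 85 mm) begins 54 mm behind the grasp point. The pads swing forward as they close: fully open they stand 13 mm farther back than shut.
Start: joints at [1.274, 0.241, 0.005, 1.335, 0, 1.571], TCP at [0.146, 0.478, 0.248] pointing down, gripper open.
Joint ranges: [-2.72, 2.72], [-1.05, 1.87], [-1.09, 1.28], [-1.99, 2.15], [-1.42, 1.44], [-3.14, 3.14]. Speed limits (rad/s): [2.79, 2.79, 3.14, 3.14, 3.14, 3.14].

## Interface

Orientations are given as a unit quaternion [x, y, z, w].
In Python, from workcell import telemetry, cams, workorder gives the robot as it stands. The module is installed in compiled form; this text tells all that it offers.
- The arm moves only by the tool apply_moves, never from a script. Its argument "moves" is a list that holds one entry, the list of rows, each a list of 4 numbers: the shift along the tool's x, y, z in mm, then the turn about the tool's z in degrees. A call has exactly 10 rows; each row shifts and turns the pose as measured when the row begins, along the tool's axes as they then stand; what a row does not reach is not made up. A row lasts 1/10 s, in which the tool goes at most 50 mm and 8.59 degrees, less where a joint would pass 70% of its speed; a pose out of reach is approached as far as the arm can. A call with a gripper value outside its range is refused whole. "hand" is the gripper's target within -1 to 1 (fully open at 1, half-way at 0, shut at -1), set as the call begins (left out, the last holds). The fingers move at their own pace and stop on an object; the grip force is fixed at half the most. Time passes only in rows, so rows that do not move let the fingers close, or fill a call up. It gives the time, the measured TCP pose, the force and the opening at its end, in the units of the state.
- telemetry.get_obs(): the state, without advancing time (a new reading comes with each control period).
- cams.camera(name): name is "side" or "top"; returns a dict with "color" (384x512x3 uint8, red, green, blue), "fovy" (degrees; the focal length in pixels is half the picture's height over the tangent of half this angle, whatever the lens; pixels are square), "cx", "cy" (the principal point, pixels), "k1" (the pictures are not rectified: a ray, as slopes to the right and down, at radius r is drawn at 1 + k1 r^2 times it, then the intrinsics apply), "camera_from_world" (4x4, takes a point from world to camera coordinates). Camera axes: x right, y down, z forward; pixel columns grow to the right and rows downward; lengths in m; the calibration is good to about 2 mm. A picture is of the moment at which its call begins. There is no depth.
- workorder.job_done(): hands the job in, once; it reports no verdict.
The state is a dict: "clock": time; "joint_pos": joint angles; "joint_vel": joint speeds; "tau": joint torques, N m; "eef_pos": TCP position; "tool_rot": TCP orientation; "ft_force": force on the tool from outside, world axes, zero at the start; "ft_torque": the same for the moment, N m; "grip_width": finger opening in m.
Only numpy, scipy, OpenCV 4.12 (cv2) and the standard library are available. Lean on these libraries where they do the work, as an engineer would, in place of code of your own. Each camera call takes 0.05 s, during which the arm holds its last target. There are 200 camera calls.

## Task

The long hollow-cathode lamp is about to go into the spectrometer. First prove the earth-leakage breaker on the lamp supply box: press its test button so that the lever drops, then lift the lever back up until it stays. Then take the longer of the two lamps by its black base, draw it out of the sloping rack, turn it level as it will sit in the instrument, and finish holding it still like that at least 20 cm above the worktop; leave the short lamp in its cell and the things around undisturbed.

Things in the scene. Friction and masses are not known exactly. Their poses are not given: they have to be found in the camera images.
- supply_box: Grey lamp supply box, fixed, 150 wide (y), 150 deep (x from -120 to +30), 79 high behind, 24 in front. Origin on the worktop, 30 in front of its rear face; z up, x to its rear, y left. Its front panel slopes up and away from the robot at 30 deg and carries the breaker.
- rcd: The breaker: a white module 72 wide, 86 along the slope, its middle (46 along the slope) raised to 16 above the panel; on it the lever (left half) and the test button (right half) stand side by side, at y = +19 and -22. Origin in the panel under the module's middle; z square out of the panel (30 deg off vertical, leaning to the robot), x up the slope, y left.
- button_top (a point): Middle of the top face of the breaker's round grey test button, 16 mm across, standing 10 above the module's raised middle, on its right half. Axes as the breaker's. Press along -z: springy, about 2 N to start and 5 N at the bottom, 5 mm travel; the lever trips after 3 to 4 mm.
- lever_tip (a point): Middle of the free end of the breaker's black lever: a bar 24 wide (y), 7 to 10 thick, 22 clear of the module's raised middle. It pivots about an axis along y, 27 from this point, 4 below the raised face. Up it leans 0.45 rad up the slope from the panel's normal, dropped it leans 0.45 rad down the slope.
- rcd_lever (a joint): Lever angle in rad: about 0.05 up (held by its latch), 0.9 dropped. Sprung downward; lifting it back takes 2 to 5 N at the tip, up the slope (away from the robot and up), pushed from its lower side right to its stop at -0.05; the latch has caught it once it passes 0.
- rcd_button (a joint): Test button: 0 out, 0.005 m fully in. It springs back; lifting the lever over its latch pushes it in for a moment.
- lamp_rack: White lamp rack, aluminium cheeks, fixed, 157 wide (y), 106 deep (x -78 to +28), 100 high. Three square cells 46 apart, 41 wide, 70 deep, slope at 45 deg, mouths up and toward the robot: draw a lamp out along (-0.707, 0, 0.707) of this frame. Lamps lie in the outer cells (either may hold the long one), base outward; the middle one is empty. Origin on the worktop, z up, x to its rear, y left.
- lamp: The long hollow-cathode lamp, 146 long, 38 across, 0.1 to 0.16 kg, clear glass with a black base about 40 long. Its y axis runs along the lamp from window to base. Origin halfway along, on the outside (19 off the centre line; the centre line is at z = +19 in its frame, x = 0). In its cell it stands 76 out of the mouth.
- lamp_base (a point): Point on the long lamp's centre line in its black base, 18 from the base end: the place to hold it. Axes as the lamp's: y along the lamp toward the base end, x and z across it; in the rack its z axis is level, across the rack.
- short_lamp: The short lamp, 115 long with the same black base of 38 across, in the other outer cell, standing 45 out of the mouth; it stays there. y axis along the lamp toward its base, origin on its outside, 73 from the window end.
- spanner: Bystander: small steel open-ended spanner, 118 x 25 x 5, lying loose at the right. Origin under its middle.
- marker: Bystander: white felt marker with a black cap, 129 x 14 x 16, lying loose behind the work. Origin under its middle.
- vial: Bystander: amber vial with a red screw cap, 28 across, 53 high, standing behind the work at the left. Origin under its middle.

How it is judged:
On the way, in this order (a step that is already met when the one before it is completed fails the run):
1. the test button is pressed in (value of joint rcd_button above 0.0015 m).
2. the lever has dropped (value of joint rcd_lever above 0.7 rad).
3. the lever is lifted back and stays up with the button out (value of joint rcd_lever below 0.2 rad and value of joint rcd_button below 0.0015 m), for 0.3 s.
4. the long lamp is drawn out of its cell (height (world z) of lamp above 0.15 m and contact force between lamp and lamp_rack below 0.1 N), for 0.1 s.
At the end, for the whole second after the job is handed in: The long lamp is held by the fingers at its base, level within 11 deg, its origin over 185 mm above the worktop, still, touching neither rack nor box; the breaker's lever is up (under 0.2 rad) with the button out, and the short lamp is within 20 mm of where it was (all of step 3 and height (world z) of lamp above 0.185 m and angle between lamp's own y axis and vertical between 1.37 and 1.77 rad and y of the grasp point in the frame of lamp above 0.02 m and contact force between lamp and the fingers above 2 N and contact force between lamp and lamp_rack below 0.1 N and contact force between lamp and supply_box below 0.1 N and linear speed of lamp below 0.03 m/s and angular speed of lamp below 0.2 rad/s and distance of short_lamp from where it was at the start of the episode below 0.02 m); the arm keeps its last pose, push and grip.
It fails at once if the short lamp is pulled or knocked from its cell (distance of short_lamp from where it was at the start of the episode above 0.02 m).
It fails at once if the spanner, the marker or the vial is disturbed (distance of any of spanner, marker, vial from where it was at the start of the episode above 0.03 m).
It also fails if it takes over 59 s, if anything falls off the work surface, if the arm or the gripper's body presses on something with over 40 N, if the wrist force passes 120 N, or if a joint passes its speed limit or range.

## Working session

There is one attempt and no reset: what is moved stays moved. The work goes in short steps, Python scripts to look and compute and a tool call to move; the robot and the scene stay as the last step left them, time stands still between calls to the robot, and variables do not carry over. Pictures are saved under pics/ and viewed, about 8 in all and at most 12, crops included, and the job is handed in when it is done.

Besides the shell and the picture viewer there is one more tool, called after ">>>" as name([rows], argument=value, ...), one row to a line, values as JSON. apply_moves: Moves the arm, as the interface text tells. Its arguments: {"type":"object","properties":{"moves":{"type":"array"},"hand":{"type":"number"}},"required":["moves"]}

```bash
mkdir -p pics; cat > h.py <<'E'
import numpy as np, cv2
from workcell import telemetry, cams, workorder
from scipy.spatial.transform import Rotation as R
def K(c):
    f=c["color"].shape[0]/2/np.tan(np.radians(c["fovy"])/2); return f
def proj(c,P):
    T=np.array(c["camera_from_world"]); p=T[:3,:3]@np.array(P,float)+T[:3,3]
    s=p[:2]/p[2]; s=s*(1+c["k1"]*(s@s)); return K(c)*s+[c["cx"],c["cy"]]
def ray(c,uv):
    d=(np.array(uv,float)-[c["cx"],c["cy"]])/K(c); s=d.copy()
    for _ in range(30): s=d/(1+c["k1"]*(s@s))
    T=np.array(c["camera_from_world"]); Rm=T[:3,:3]; return -Rm.T@T[:3,3], Rm.T@np.r_[s,1]
def onz(c,uv,z):
    o,d=ray(c,uv); return o+d*(z-o[2])/d[2]
def tri(ca,ua,cb,ub):
    o1,d1=ray(ca,ua); o2,d2=ray(cb,ub)
    s=np.linalg.lstsq(np.c_[d1,-d2],o2-o1,rcond=None)[0]
    a,b=o1+s[0]*d1,o2+s[1]*d2; return (a+b)/2, np.linalg.norm(a-b)
def save(c,n,box=None,k=1):
    im=c["color"][:,:,::-1]
    if box: im=im[box[1]:box[3],box[0]:box[2]]
    cv2.imwrite(f"pics/{n}.png",cv2.resize(im,None,fx=k,fy=k,interpolation=cv2.INTER_CUBIC))
E
python3 - <<'E'
from h import *
import pickle
np.set_printoptions(precision=4,suppress=True)
C={n:cams.camera(n) for n in("side","top")}
pickle.dump(C,open("c0.pkl","wb"))
for n in C:
    c=C[n]; save(c,n+"0",None,1.5)
    print(n,c["fovy"],c["cx"],c["cy"],c["k1"],ray(c,(256,192)))
o=telemetry.get_obs(); print(o)
E
```

```text
side 53.58889186301573 255.1477172921188 191.57240853768943 -0.028019925556634486 (array([0.1229, 0.9343, 0.5824]), array([ 0.3736, -0.8326, -0.4088]))
top 53.59734949267633 253.14236209184236 194.97114669183773 0.036165258018985166 (array([ 0.495 , -0.0408,  1.0616]), array([ 0.0814,  0.0223, -0.9965]))
{'clock': 0.1, 'joint_pos': array([1.274 , 0.2413, 0.0038, 1.3352, 0.    , 1.5708]), 'joint_vel': array([ 0.0001, -0.001 ,  0.0026,  0.001 , -0.0008,  0.0018]), 'tau': array([  0.0005, -37.3137,  25.301 ,   0.0109,   0.0001,  -0.    ]), 'eef_pos': array([0.1461, 0.4776, 0.2475]), 'tool_rot': array([ 0.8039,  0.5948, -0.0008,  0.0006]), 'ft_force': array([ 0.7984, -0.6803,  0.4863]), 'ft_torque': array([-0.0262, -0.0085,  0.0085]), 'grip_width': 0.08529625773847202}
```

View pics/side0.png

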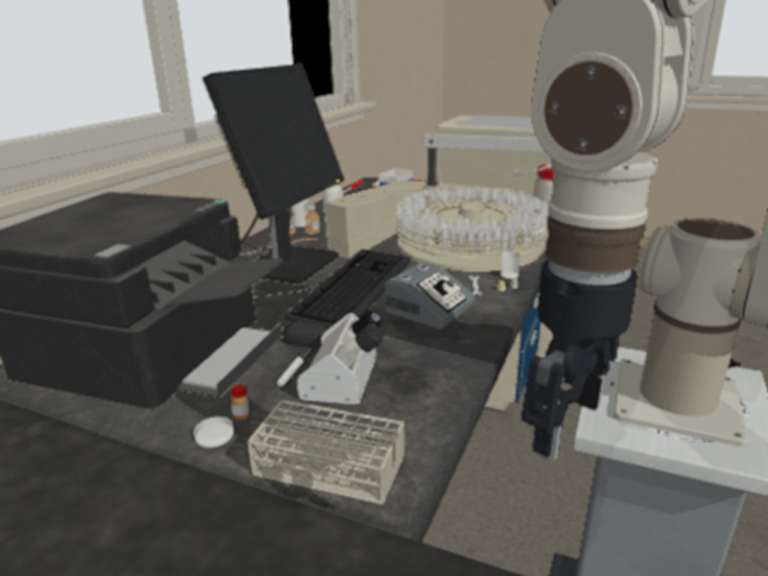

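View pics/top0.png

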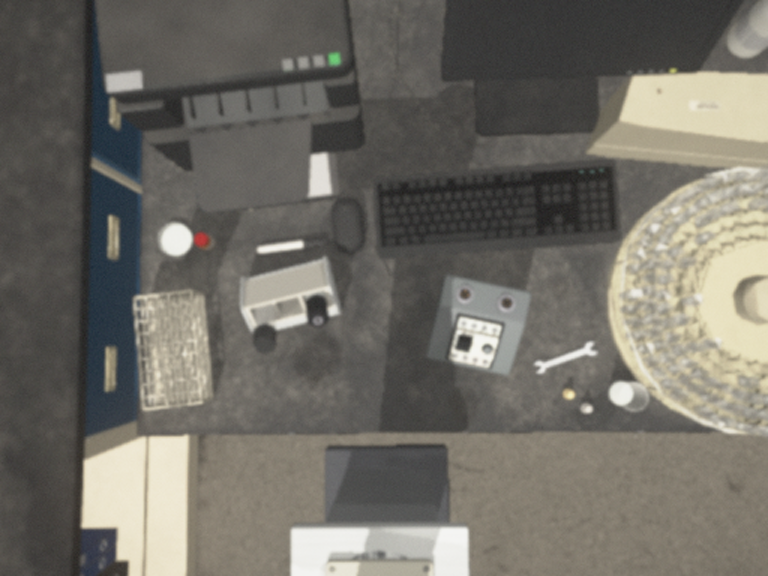

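The side view shows the rack at about (340,360) and the box at (430,290). In the top view the rack is at (290,295), with the left lamp, base at (264,338), standing farther out, so it is the long one. The breaker is at (475,342). I'll take crops next.

```bash
python3 - <<'E'
from h import *
import pickle
C=pickle.load(open("c0.pkl","rb"))
def cr(n,b,k): 
    return cv2.resize(C[n]["color"][b[1]:b[3],b[0]:b[2],::-1],None,fx=k,fy=k,interpolation=cv2.INTER_CUBIC)
a=cr("top",(280,180,360,255),5); b=cr("side",(250,170,330,225),5)
d=cr("top",(150,165,230,240),5); e=cr("side",(190,200,270,275),5)
im=np.zeros((750,800,3),np.uint8); 
im[:375,:400]=a; im[:275,400:]=b; im[375:,:400]=d; im[375:,400:]=e
cv2.imwrite("pics/crop.png",cv2.resize(im,(640,600)))
E
```

```text
(no output)
```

View pics/crop.png

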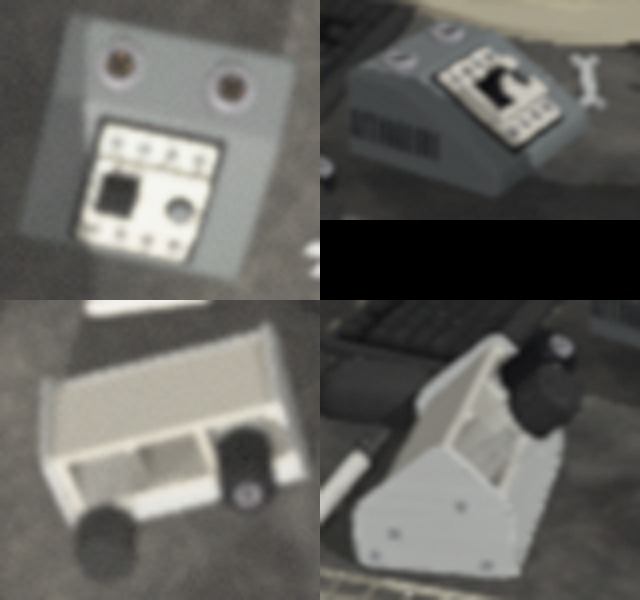

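The crop (4x) shows the button in the top view at about (181,208) and the lever at (118,195). The module corners are clear in both views. The left lamp's base end is at (105,545), farther out than the right one, so it is the long lamp.

```bash
python3 - <<'E'
from h import *
import pickle
np.set_printoptions(precision=4,suppress=True)
C=pickle.load(open("c0.pkl","rb")); t,s=C["top"],C["side"]
T=lambda u,v:(280+u/4,180+v/4); S=lambda u,v:(250+(u-320)/4,170+v/4)
M={"RL":((103,120),(437,75)),"RR":((222,143),(487,45)),"FL":((78,238),(517,152)),"FR":((190,262),(563,103))}
P={}
for k,(a,b) in M.items():
    P[k],g=tri(t,T(*a),s,S(*b)); print(k,P[k],g)
print("up slope",(P["RL"]-P["FL"]),(P["RR"]-P["FR"]),"left",P["RL"]-P["RR"],P["FL"]-P["FR"])
print("center",sum(P.values())/4)
for z in(0,):
  print("front edge",onz(t,T(22,235),0),onz(t,T(240,278),.0))
print("rear top R",onz(t,T(295,65),.079), "frontR z.024",onz(t,T(240,278),.024))
# button top plane z guess
for z in (.05,.06,.07): print(z,onz(t,T(181,208),z))
# rack
T2=lambda u,v:(150+u/4,165+(v-300)/4); S2=lambda u,v:(190+(u-320)/4,200+(v-300)/4)
for k,a,b in [("rearTopLeftcheek",(45,380),(497,335))]: print(k,tri(t,T2(*a),s,S2(*b)))
print("rear edge z.1",onz(t,T2(45,380),.1),onz(t,T2(268,325),.1))
for n,a,b in [("mouth L lower",(68,520),(515,490)),("longbase",(105,545),(545,395))]: print(n,tri(t,T2(*a),s,S2(*b)))
E
```

```text
RL [ 0.5252 -0.1469  0.0766] 0.003088254201535735
RR [ 0.5084 -0.2228  0.0764] 0.004902210049627758
FL [ 0.4489 -0.1331  0.0258] 0.0002722985047800073
FR [ 0.4324 -0.2052  0.0414] 0.001452079802782424
up slope [ 0.0763 -0.0139  0.0508] [ 0.076  -0.0176  0.035 ] left [0.0168 0.0759 0.0002] [ 0.0165  0.0721 -0.0156]
center [ 0.4787 -0.177   0.0551]
front edge [ 0.4504 -0.0968  0.    ] [ 0.4193 -0.2453  0.    ]
rear top R [ 0.5599 -0.2694  0.079 ] frontR z.024 [ 0.421  -0.2407  0.024 ]
0.05 [ 0.4689 -0.1988  0.05  ]
0.06 [ 0.4691 -0.1972  0.06  ]
0.07 [ 0.4694 -0.1957  0.07  ]
rearTopLeftcheek (array([0.556 , 0.1906, 0.1619]), np.float64(0.07163210713563213))
rear edge z.1 [0.5957 0.2227 0.1   ] [0.6285 0.0795 0.1   ]
mouth L lower (array([0.5021, 0.214 , 0.0678]), np.float64(0.009664704636440794))
longbase (array([0.4902, 0.1796, 0.1198]), np.float64(0.00024014951192014884))
```

```bash
python3 - <<'E'
from h import *
import pickle
np.set_printoptions(precision=4,suppress=True)
C=pickle.load(open("c0.pkl","rb")); t,s=C["top"],C["side"]
def cr(c,x,y,w,h,k,pts=()):
    im=cv2.resize(c["color"][y:y+h,x:x+w,::-1],None,fx=k,fy=k,interpolation=cv2.INTER_CUBIC)
    for P,col in pts:
        u=(proj(c,P)-[x,y]+.5)*k; cv2.circle(im,tuple(u.astype(int)),3,col,-1)
    return im
yaw=-.21; Rz=R.from_euler('z',yaw).as_matrix(); Rp=Rz@R.from_euler('y',-np.pi/6).as_matrix()
pts=[]
o=np.array([.4791,-.1769,.0515])
for i,col in((0,(0,0,255)),(.008,(0,255,0))):
    oo=o+Rp[:,0]*i
    pts+=[(oo+Rp@[0,-.022,.026],col),(oo+Rp@[.0098,.019,-.004+.016+.0243],col)]
pts+=[(o+Rp@[a,b,0.005],(255,0,255)) for a in(.043,-.043) for b in(.036,-.036)]
rows=[np.hstack([cr(t,293,205,40,40,10,pts),cr(s,275,175,40,40,10,pts)]),]
im=np.vstack(rows); 
lo=np.hstack([cr(t,160,205,40,40,5),cr(t,160,205,40,40,5)*0,cr(s,222,200,40,40,10)[:200],]) 
cv2.imwrite("pics/br.png",np.vstack([im,lo]))
# black masks
for n,c,(x0,y0,x1,y1) in(("top",t,(165,213,188,240)),("side",s,(225,203,265,240))):
    g=c["color"][y0:y1,x0:x1].max(2); print(n); print(g[::2,::2])
E
```

```text
top
[[212 221 205 168 167 163 159 166 174 184 206 220]
 [199 214 219 177 159 138 134 167 198 216 230 230]
 [162 207 203 153  97  78  73 100 139 194 224 223]
 [124 183 145  85  69  60  66  68  75 133 181 159]
 [107 137 101  69  65  65  66  65  63  75  99 105]
 [110 106  80  64  65  64  67  71  67  74 102 109]
 [109 101  77  72  75  77  72  73  66  79 110 113]
 [108 105  78  78  79  80  80  76  72  77 112 113]
 [109 105  85  78  78  80  79  77  75  80 107 110]
 [111 111 101  82  78  79  77  79  79  91 106 110]
 [115 115 111  90  78  80  78  79  83 102 110 105]
 [113 111 111 103  98  88  90  95 102 111 108 103]
 [110 109 105 107 105 102 103 102 101 102 104  93]
 [119 114 107 106 101 101 102 102 104 101  95  95]]
side
[[ 35  41  38  40  43  40  38  49  52  53  50  52  65  59  59  59  54  45
   52  49]
 [ 43  39  37  39  38  33  44  53  52  50  50  59  54  51  52  54  63  67
   67  58]
 [ 38  37  40  34  34  43  53  52  49  40  35  38  47  51  51  53  61  69
   70  70]
 [ 36  39  43  96 146 142  65  49  39  27  28  56 105  78  52  51  50  50
   57  65]
 [ 41  46 126 158 173 176 150  53  2
[... 539 characters left out ...]
  66  63
   57  56]
 [143 181 162 161 166 158  66  40  44  44  44  48  57  59  52  71  88  82
   78  63]
 [166 179 160 158 163 169  95  40  44  44  44  43  44  47  48  65  78  79
   77  79]
 [180 173 150 159 167 173 154  47  44  42  44  41  38  39  59  73  73  72
   75  76]
 [161 135 147 158 168 167 160 119  43  42  40  39  57  58  65  66  69  70
   71  74]
 [139 143 152 155 157 150 140 151 127  54  36  93 140  78  61  61  62  67
   70  75]
 [143 149 150 144 146 148 144 169 177 150 138 157 156  87  68  65  65  65
   67  70]
 [149 149 147 148 146 150 150 173 164 162 167 165 149  80  71  71  68  67
   67  72]
 [176 151 153 148 141 148 156 167 161 163 165 164 141  77  70  74  73  72
   74  73]]
```

View pics/br.png

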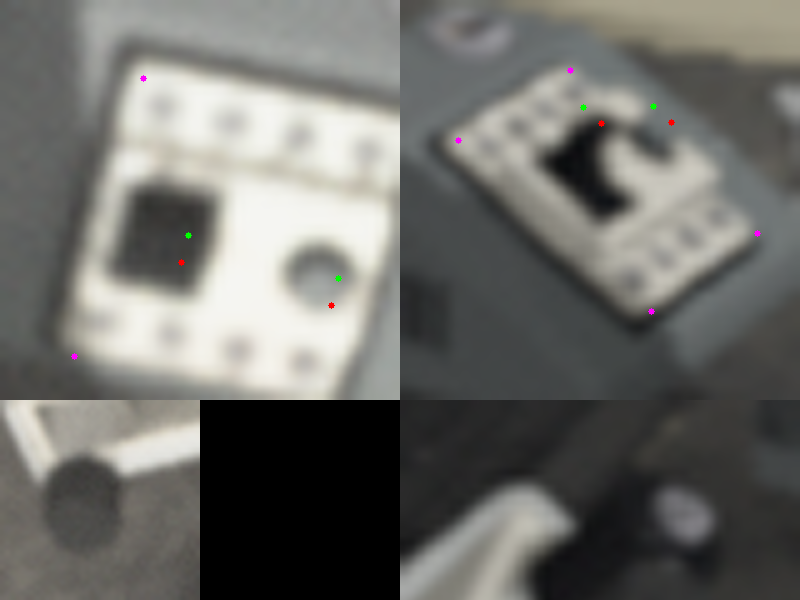

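The pictures show the breaker about 5 mm up-slope and to the left of my first fit. Button top is now estimated at (0.4675, -0.192, 0.074). Rows cannot tilt the tool, so I'll level the lamp later by pivoting it in the fingers against the worktop. First I shut the hand and move over to the breaker.

>>> apply_moves([
  [[0,0,0,-5],[-39,30,0,0],[-39,30,0,0],[-39,30,0,0],[-39,30,0,0],[-39,30,0,0],[-39,30,0,0],[-39,30,0,0],[-39,30,0,0],[-39,30,0,0]],
], hand=-1)

```text
clock: 1.1
eef_pos: [0.3402, 0.0745, 0.2442]
tool_rot: [0.771, 0.637, -0.003, 0.002]
ft_force: [1.5, 0.5, -0.3]
grip_width: -0.0001
```

>>> apply_moves([
  [[-39.5,28,0,1],[-39.5,28,0,0],[-39.5,28,0,0],[-39.5,28,0,0],[-39.5,28,0,0],[-39.5,28,0,0],[0,0,35,0],[0,0,35,0],[0,0,30,0],[0,0,10,0]],
])

```text
clock: 2.1
eef_pos: [0.4601, -0.2122, 0.1314]
tool_rot: [0.781, 0.624, -0.001, 0.005]
ft_force: [-1.1, 0.6, 0.0]
grip_width: -0.0
```

```bash
cat > look.py <<'E'
from h import *
import pickle,sys
np.set_printoptions(precision=4,suppress=True)
def crop(c,x,y,w,h,k,pts=()):
    im=cv2.resize(c["color"][y:y+h,x:x+w,::-1],None,fx=k,fy=k,interpolation=cv2.INTER_CUBIC)
    for P,col in pts:
        u=(proj(c,P)-[x,y]+.5)*k; cv2.circle(im,tuple(u.astype(int)),3,col,-1)
    return im
E
python3 - <<'E'
from look import *
o=telemetry.get_obs(); p=o["eef_pos"]; r=R.from_quat(o["tool_rot"]).as_matrix(); print(p,o["tool_rot"],o["ft_force"],o["joint_pos"])
C={n:cams.camera(n) for n in("side","top")}; pickle.dump(C,open("c1.pkl","wb"))
pts=[(p+r@[0,0,.017],(0,0,255)),(p+r@[0,.011,.017],(0,255,0)),((.4675,-.192,.074),(255,0,255))]
cv2.imwrite("pics/p5.png",np.hstack([crop(C["top"],285,190,50,60,8,pts),crop(C["side"],265,160,50,60,8,pts)]))
E
```

```text
[ 0.4601 -0.2122  0.1314] [ 0.7813  0.6242 -0.001   0.0045] [-1.1019  0.6391  0.0348] [-0.4288  0.3313 -0.1897  1.0426 -0.0058 -0.2062]
```

View pics/p5.png

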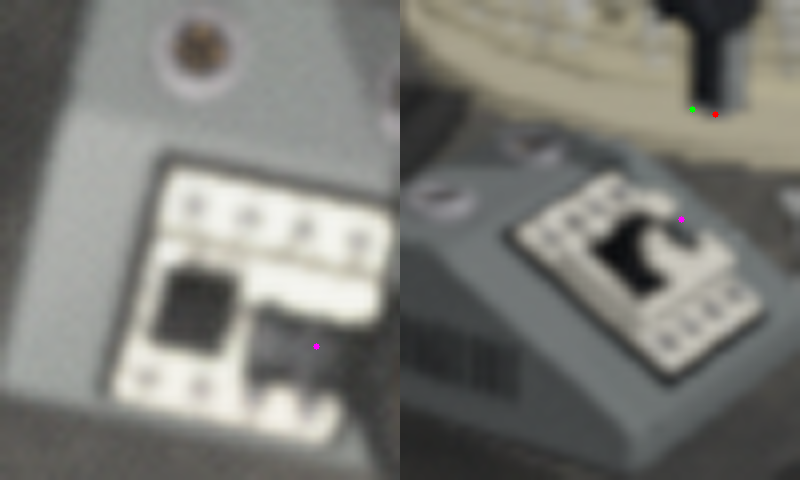

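The side view shows the fingertip (715,114) where its 17 mm offset predicts, and the button point at (680,218), so the calibration is consistent. I'll centre the tip over the button and approach.

>>> apply_moves([
  [[21,-5,0,0.5],[0,0,20,0],[0,0,13,0],[0,0,0,0],[0,0,0,0],[0,0,0,0],[0,0,0,0],[0,0,0,0],[0,0,0,0],[0,0,0,0]],
])

```text
clock: 3.2
eef_pos: [0.4696, -0.1924, 0.1125]
tool_rot: [0.783, 0.622, 0.005, 0.015]
ft_force: [-0.8, -0.1, 0.8]
grip_width: 0.0001
```

```bash
python3 - <<'E'
from look import *
o=telemetry.get_obs(); print(o["eef_pos"],R.from_quat(o["tool_rot"]).as_matrix(),o["joint_vel"],o["joint_pos"])
E
```

```text
[ 0.4696 -0.1924  0.1125] [[ 0.2272  0.9735  0.0262]
 [ 0.9738 -0.2268 -0.0172]
 [-0.0108  0.0294 -0.9995]] [-0.0016 -0.0019  0.0007  0.0023 -0.0009 -0.0001] [-0.3855  0.3363 -0.2386  0.9652 -0.0061 -0.1565]
```

>>> apply_moves([
  [[0,-1,1.5,0],[0,-1,1.5,0],[0,-1,1.5,0],[0,-1,1.5,0],[0,-1,1.5,0],[0,-1,1.5,0],[0,-1,1.5,0],[0,-1,1.5,0],[0,-1,1.5,0],[0,-1,1.5,0]],
])

```text
clock: 4.2
eef_pos: [0.459, -0.1902, 0.0955]
tool_rot: [0.783, 0.621, 0.005, 0.014]
ft_force: [0.6, 0.8, -0.7]
grip_width: 0.0002
```

>>> apply_moves([
  [[0,0.4,0.8,0],[0,0.4,0.8,0],[0,0.4,0.8,0],[0,0.4,0.8,0],[0,0.4,0.8,0],[0,0.4,0.8,0],[0,0.4,0.8,0],[0,0.4,0.8,0],[0,0.4,0.8,0],[0,0.4,0.8,0]],
])

```text
clock: 5.2
eef_pos: [0.4626, -0.1911, 0.0881]
tool_rot: [0.783, 0.621, 0.004, 0.014]
ft_force: [-5.2, 0.8, 10.0]
grip_width: 0.0
```

```bash
python3 - <<'E'
from look import *
o=telemetry.get_obs(); p=o["eef_pos"]; r=R.from_quat(o["tool_rot"]).as_matrix(); print(p,o["ft_force"])
C={n:cams.camera(n) for n in("side","top")}; pickle.dump(C,open("c2.pkl","wb"))
pts=[(p+r@[0,0.011,.017],(0,255,0))]
cv2.imwrite("pics/p6.png",np.hstack([crop(C["top"],285,190,50,60,8),crop(C["side"],265,160,50,60,8,pts)]))
E
```

```text
[ 0.4626 -0.1911  0.0881] [-5.1798  0.7529 10.0149]
```

View pics/p6.png

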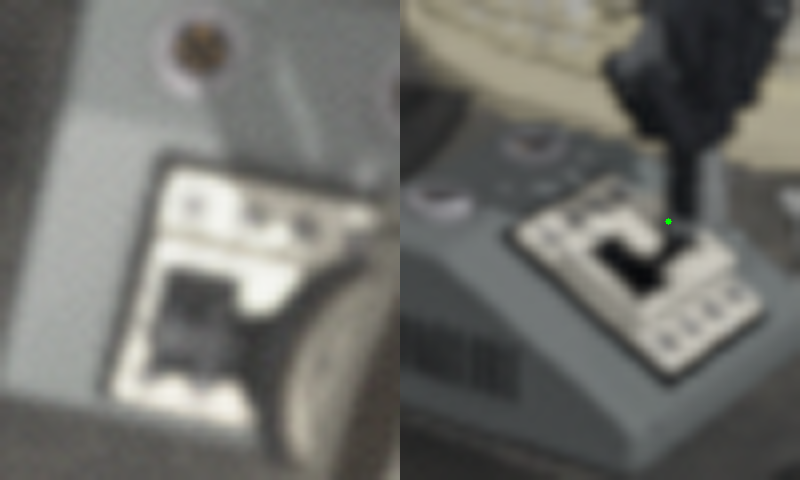

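The picture shows the lever dropped (dark bar now reaching forward to (195,360) in the top view), with 11 N on the button. I'll lift off and go in front of the lever.

>>> apply_moves([
  [[0,-4,-10,0],[0,-4,-13,0],[0,0,-12,0],[12,-8,0,0],[12,-8,0,0],[12,-8,0,0],[5,-7,0,0],[0,0,10,0],[0,0,10,0],[0,0,10,0]],
])

```text
clock: 6.3
eef_pos: [0.4313, -0.1368, 0.0923]
tool_rot: [0.783, 0.622, 0.005, 0.015]
ft_force: [0.1, 1.0, 0.1]
grip_width: 0.0001
```

>>> apply_moves([
  [[-2,1,4,0],[-2,1,4,0],[-1,1,3,0],[0,1,1,0],[0,1.5,0,0],[0,1.5,0,0],[0,1.5,0,0],[0,1.5,0,0],[0,1.5,0,0],[0,1,0,0]],
])

```text
clock: 7.3
eef_pos: [0.4435, -0.1466, 0.0775]
tool_rot: [0.783, 0.621, 0.004, 0.014]
ft_force: [-0.4, -0.5, -0.8]
grip_width: 0.0001
```

>>> apply_moves([
  [[0,2,0,0],[0,2,-0.5,0],[0,1.5,-2.2,0],[0,1.5,-2.2,0],[0,1.5,-2.2,0],[0,2,-2,0],[0,2,-2,0],[0,2.5,-1.2,0],[0,2.5,-1,0],[0,2.5,0,0]],
])

```text
clock: 8.3
eef_pos: [0.4496, -0.1476, 0.0862]
tool_rot: [0.784, 0.621, -0.005, 0.002]
ft_force: [-9.1, 1.8, 1.9]
grip_width: -0.0001
```

>>> apply_moves([
  [[0,5,-3,0],[0,5,-2,0],[0,5,-2,0],[0,5,-2,0],[0,5,-1,0],[0,5,-1,0],[0,5,0,0],[0,5,0,0],[0,5,0,0],[0,5,0,0]],
])

```text
clock: 9.3
eef_pos: [0.4666, -0.1515, 0.0943]
tool_rot: [0.783, 0.62, -0.028, -0.026]
ft_force: [-16.1, 3.2, 13.6]
grip_width: -0.0003
```

```bash
python3 - <<'E'
from look import *
o=telemetry.get_obs(); p=o["eef_pos"]; r=R.from_quat(o["tool_rot"]).as_matrix(); print(p,r,o["ft_force"])
C={n:cams.camera(n) for n in("side","top")}; pickle.dump(C,open("c3.pkl","wb"))
pts=[(p+r@[0,0.011,.017],(0,255,0))]
cv2.imwrite("pics/p7.png",np.hstack([crop(C["top"],285,190,50,60,8),crop(C["side"],265,160,50,60,8,pts)]))
E
```

```text
[ 0.4666 -0.1515  0.0943] [[ 0.2286  0.9705 -0.0771]
 [ 0.9734 -0.2288  0.0064]
 [-0.0114 -0.0765 -0.997 ]] [-16.0872   3.1808  13.6451]
```

View pics/p7.png

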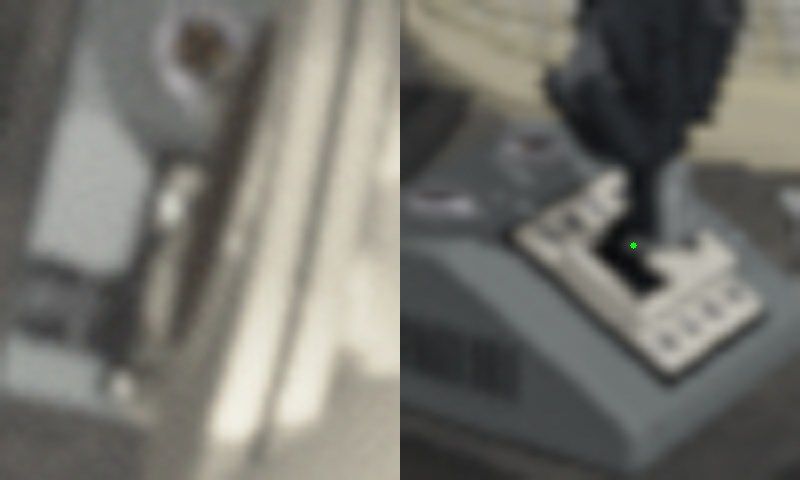

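The lever no longer reaches forward in the side view, and the finger edge is about at the upper stop. One firmer push, then I'll back off and check.

>>> apply_moves([
  [[0,8,0,0],[0,8,0,0],[0,8,-1,0],[0,8,0,0],[0,0,0,0],[0,-10,0,0],[0,-15,0,0],[0,-15,0,0],[0,-15,0,0],[0,-10,-10,0]],
])

```text
clock: 10.4
eef_pos: [0.4099, -0.1379, 0.1157]
tool_rot: [0.782, 0.62, -0.044, -0.046]
ft_force: [-0.6, -0.0, -0.6]
grip_width: 0.0003
```

```bash
python3 - <<'E'
from look import *
o=telemetry.get_obs(); p=o["eef_pos"]; r=R.from_quat(o["tool_rot"]).as_matrix(); print(p,r,o["ft_force"])
C={n:cams.camera(n) for n in("side","top")}; pickle.dump(C,open("c4.pkl","wb"))
A=pickle.load(open("c1.pkl","rb"));B=pickle.load(open("c2.pkl","rb"))
cv2.imwrite("pics/p8.png",np.vstack([np.hstack([crop(c["side"],270,170,45,45,5) for c in (A,B,C)]),np.hstack([crop(c["top"],285,200,45,45,5) for c in (A,B,C)])]))
E
```

```text
[ 0.4099 -0.1379  0.1157] [[ 0.2285  0.9653 -0.1267]
 [ 0.9735 -0.2282  0.0171]
 [-0.0124 -0.1272 -0.9918]] [-0.5767 -0.0174 -0.6136]
```

View pics/p8.png

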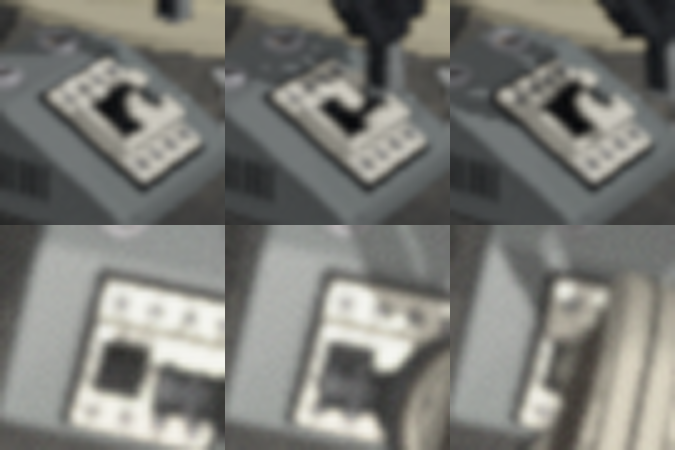

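The third column (now) matches the first: the lever is up again and the grip force is nil. For the lamp I'll refine its base position from the first pictures, with an overlay of the known axis.

```bash
cat > lamp.py <<'E'
from look import *
def cyl(B,a,r,s0,s1):
    w=np.cross(a,[0,0,1.]); w/=np.linalg.norm(w); v=np.cross(w,a)
    return [[B+a*s+r*(np.cos(q)*w+np.sin(q)*v) for q in np.linspace(0,2*np.pi,40)] for s in(s0,s1)]
def draw(im,c,x,y,k,B,a,r,s0,s1,col):
    for ring in cyl(B,a,r,s0,s1):
        q=np.array([(proj(c,P)-[x,y]+.5)*k for P in ring]).astype(np.int32); cv2.polylines(im,[q],True,col,1)
E
python3 - <<'E'
from lamp import *
C=pickle.load(open("c0.pkl","rb")); t,s=C["top"],C["side"]
x0,y0=162,205; g=t["color"][y0:y0+40,x0:x0+30].max(2)
m=cv2.GaussianBlur(g,(3,3),0)<92
n,lab,st,ce=cv2.connectedComponentsWithStats(m.astype(np.uint8)); i=1+np.argmax(st[1:,4]); ctop=ce[i]+[x0,y0]; print(ctop,st[i])
B,gp=tri(t,ctop,s,(246.25,223.75)); print(B,gp)
yaw=.225; ims=[]
for c,(x,y,w,h) in((t,(150,165,80,80)),(s,(205,190,64,80))):
    im=crop(c,x,y,w,h,5 if c is t else 6)[:400]
    k=5 if c is t else 6
    im=crop(c,x,y,w,h,k)
    for yw,col in((.225,(0,0,255)),):
        a=np.array([-.7071*np.cos(yw),-.7071*np.sin(yw),.7071]); draw(im,c,x,y,k,B,a,.019,.018,-.022,col); draw(im,c,x,y,k,B,a,.019,-.058,-.058,(0,255,0))
    ims.append(im[:400] if k==5 else cv2.resize(im,(400,500))[:400])
cv2.imwrite("pics/p9.png",np.hstack(ims))
E
```

```text
[176.2017 225.8197] [  6  12  17  19 233]
[0.4908 0.1795 0.1197] 0.0007836657347365749
```

View pics/p9.png

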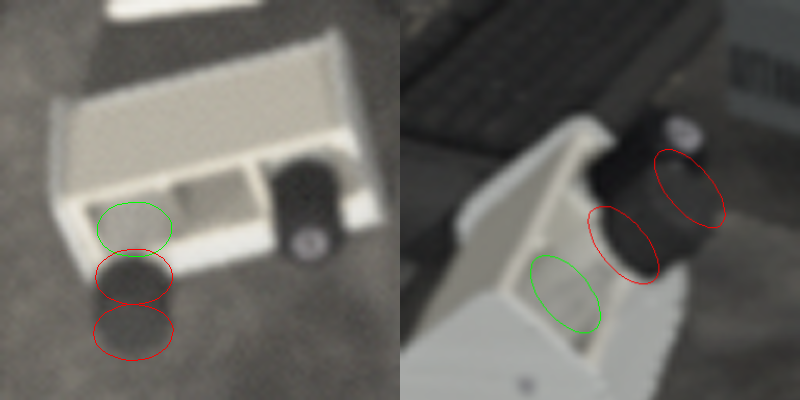

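The rings lie right on the black base in both views: base end at (134,332) in the top view and (690,188) in the side view. So the hold point is (0.491, 0.180, 0.120) with rack yaw 0.225. Now I'll work out the approach.

```bash
cat > go.py <<'E'
from look import *
def rel(target,turn=0,back=.002):
    o=telemetry.get_obs(); r=R.from_quat(o["tool_rot"]).as_matrix()@R.from_euler('z',turn,degrees=True).as_matrix()
    g=o["eef_pos"]-back*r[:,2]
    return 1000*r.T@(np.array(target)-g), r
E
python3 - <<'E'
from go import *
d,r=rel([.4908,.1795,.26],-26); print(d); print(r)
print("up .14:",1000*r.T@[0,0,.14])
E
```

```text
[ 298.8134  130.5708 -143.8633]
[[-0.2179  0.9682 -0.1225]
 [ 0.975   0.2215  0.0156]
 [ 0.0423 -0.1161 -0.9923]]
up .14: [   5.9184  -16.2472 -138.928 ]
```

>>> apply_moves([
  [[0,-5,-46,-8.5],[0,-5,-46,-8.5],[2,-5,-46,-8.5],[40,20,0,0],[40,20,0,0],[40,20,0,0],[40,20,0,0],[40,20,0,0],[40,20,0,0],[20,10,0,0]],
], hand=1)

```text
clock: 11.5
eef_pos: [0.4997, 0.1518, 0.2667]
tool_rot: [0.626, 0.778, -0.021, -0.039]
ft_force: [-0.3, -1.6, 0.7]
grip_width: 0.0854
```

```bash
python3 - <<'E'
from go import *
o=telemetry.get_obs(); print(o["joint_pos"],o["joint_vel"],o["grip_width"],o["eef_pos"])
d,r=rel([.4908,.1795,.20],-0); print(d); print(r)
print("down .08:",1000*r.T@[0,0,-.08])
E
```

```text
[0.273  0.3409 0.1862 1.4955 0.0399 0.056 ] [0.365  0.2201 0.3267 0.0731 0.0078 0.3734] 0.08538842276218506 [0.4997 0.1518 0.2667]
[26.596   2.7381 69.723 ]
[[-0.2123  0.9733 -0.0871]
 [ 0.9766  0.2145  0.017 ]
 [ 0.0352 -0.0815 -0.9961]]
down .08: [-2.8192  6.5185 79.6841]
```

>>> apply_moves([
  [[2,0,10,0],[3,0,10,0],[3,0,10,0],[3,0,8,0],[2,0,6,0],[0,0,5,0],[0,0,5,0],[0,0,5,0],[0,0,4,0],[0,0,3,0]],
])

```text
clock: 12.5
eef_pos: [0.4929, 0.1653, 0.1966]
tool_rot: [0.627, 0.778, -0.019, -0.038]
ft_force: [0.1, -0.5, -0.1]
grip_width: 0.0855
```

```bash
python3 - <<'E'
from go import *
o=telemetry.get_obs(); print(o["joint_vel"],o["eef_pos"])
d,r=rel([.4908,.1795,.12],-0); print(d); print(r)
E
```

```text
[-0.0022  0.0135 -0.063  -0.0806  0.0004  0.0007] [0.4929 0.1653 0.1966]
[11.6405  6.9239 78.7561]
[[-0.2109  0.974  -0.0829]
 [ 0.9769  0.213   0.0173]
 [ 0.0345 -0.0773 -0.9964]]
```

>>> apply_moves([
  [[4,2,4,0],[4,2,4,0],[4,2,6,0],[0,1,9,0],[0,0,10,0],[0,0,10,0],[0,0,10,0],[0,0,10,0],[0,0,8,0],[0,0,5,0]],
])

```text
clock: 13.5
eef_pos: [0.4905, 0.1814, 0.1136]
tool_rot: [0.627, 0.778, -0.02, -0.038]
ft_force: [0.6, -0.2, 0.6]
grip_width: 0.0853
```

```bash
python3 - <<'E'
from lamp import *
from go import *
o=telemetry.get_obs(); print(o["joint_vel"],o["eef_pos"],o["ft_force"])
d,r=rel([.4908,.1795,.12],-0); print(d)
C={n:cams.camera(n) for n in("side","top")}; pickle.dump(C,open("c5.pkl","wb"))
cv2.imwrite("pics/p10.png",np.hstack([crop(C["top"],150,165,80,80,5),crop(C["side"],190,170,80,80,5)]))
E
```

```text
[ 0.0006  0.0462 -0.0862 -0.1324 -0.0005  0.0035] [0.4905 0.1814 0.1136] [ 0.6497 -0.2359  0.5666]
[-1.6765 -0.5966 -4.4391]
```

View pics/p10.png

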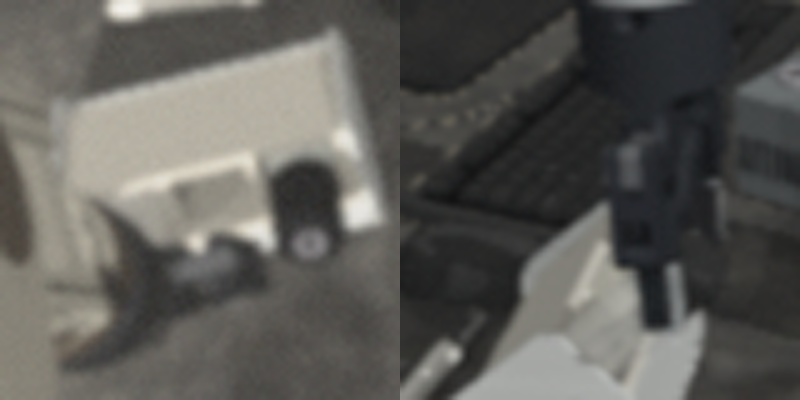

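The jaws straddle the lamp base (left jaw at (660,300) in the side view), the short lamp is clear. Closing.

>>> apply_moves([
  [[-1,0,0,0],[0,0,0,0],[0,0,0,0],[0,0,0,0],[0,0,0,0],[0,0,0,0],[0,0,0,0],[0,0,0,0],[0,0,0,0],[0,0,0,0]],
], hand=-1)

```text
clock: 14.6
eef_pos: [0.4916, 0.1803, 0.1152]
tool_rot: [0.627, 0.778, -0.019, -0.037]
ft_force: [0.1, -0.6, -0.4]
grip_width: 0.0373
```

```bash
python3 - <<'E'
from go import *
o=telemetry.get_obs(); print(o["grip_width"],o["eef_pos"],o["ft_force"])
r=R.from_quat(o["tool_rot"]).as_matrix(); print(r)
a=np.array([-.7071*np.cos(.225),-.7071*np.sin(.225),.7071]); print("along a per 10mm",10*r.T@a)
E
```

```text
0.037294039343010246 [0.4916 0.1803 0.1152] [ 0.1343 -0.6101 -0.3721]
[[-0.2111  0.9741 -0.0812]
 [ 0.9769  0.2132  0.0174]
 [ 0.0343 -0.0756 -0.9965]]
along a per 10mm [ 0.1563 -7.5852 -6.5145]
```

Gripped at 37.3 mm opening. Drawing out along the cell axis.

>>> apply_moves([
  [[0,-5,-4.3,0],[0,-7,-6,0],[0,-7,-6,0],[0,-7,-6,0],[0,-7,-6,0],[0,-7,-6,0],[0,-7,-6,0],[0,-7,-6,0],[0,-7,-6,0],[0,-7,-6,0]],
])

```text
clock: 15.6
eef_pos: [0.4243, 0.1634, 0.1839]
tool_rot: [0.627, 0.778, -0.019, -0.037]
ft_force: [0.3, -0.1, -1.4]
grip_width: 0.0377
```

```bash
python3 - <<'E'
from go import *
o=telemetry.get_obs(); print(o["grip_width"],o["eef_pos"],o["ft_force"],o["joint_pos"])
r=R.from_quat(o["tool_rot"]).as_matrix(); print(r)
print(1000*r.T@(np.array([.33,.05,.24])-o["eef_pos"]))
E
```

```text
0.037701780071324464 [0.4243 0.1634 0.1839] [ 0.345  -0.0751 -1.4243] [ 0.34    0.2454 -0.1647  1.2316  0.0438  0.1242]
[[-0.2112  0.974  -0.0813]
 [ 0.9768  0.2133  0.0177]
 [ 0.0346 -0.0757 -0.9965]]
[ -88.9282 -120.2864  -50.2742]
```

Force -1.4 N vertical, so the lamp is carried. Raising and moving to the free area between rack and box.

>>> apply_moves([
  [[0,-10,-15,0],[0,-10,-15,0],[0,-10,-15,0],[0,-10,-15,0],[-10,-10,0,0],[-18,-12,0,0],[-18,-12,0,0],[-18,-12,0,0],[-18,-12,0,0],[-10,-6,0,0]],
])

```text
clock: 16.6
eef_pos: [0.3385, 0.0438, 0.2501]
tool_rot: [0.625, 0.779, -0.021, -0.038]
ft_force: [0.1, 0.7, -1.6]
grip_width: 0.0375
```

```bash
python3 - <<'E'
from lamp import *
o=telemetry.get_obs(); p=o["eef_pos"]; print(o["grip_width"],p,o["ft_force"],o["joint_pos"])
r=R.from_quat(o["tool_rot"]).as_matrix(); print(r)
C={n:cams.camera(n) for n in("side","top")}; pickle.dump(C,open("c6.pkl","wb"))
c=C["side"]; u=proj(c,p); x,y=int(u[0])-80,int(u[1])-50
im=crop(c,x,y,130,110,5)
h=np.arctan2(-r[0,0],r[1,0]); a=np.array([-.7071*np.cos(h),-.7071*np.sin(h),.7071]); draw(im,c,x,y,5,p-.002*r[:,2],a,.019,.018,-.128,(0,0,255))
cv2.imwrite("pics/p11.png",im)
E
```

```text
0.03746865591465516 [0.3385 0.0438 0.2501] [ 0.1292  0.7169 -1.6347] [ 0.1083 -0.0124 -0.2842  1.3811  0.0241 -0.1108]
[[-0.215   0.973  -0.0842]
 [ 0.9761  0.217   0.0151]
 [ 0.0329 -0.079  -0.9963]]
```

View pics/p11.png

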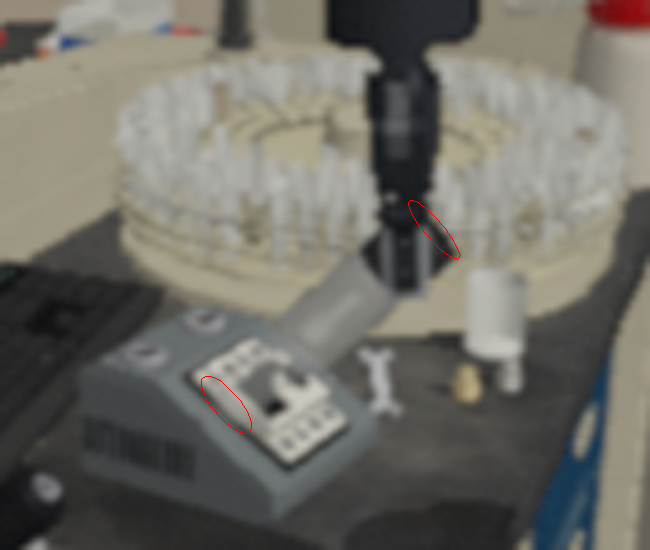

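The lamp hangs at about 45°, from the base at (435,235) down-left across the picture, clear of rack and box. I'll lower it to the free worktop between them, then level it by pressing the window end down while backing off.

>>> apply_moves([
  [[-10,1,14,0],[-10,1,14,0],[-10,1,14,0],[-10,1,14,0],[-9,1,14,0],[0,0,14,0],[0,0,14,0],[0,0,10,0],[0,0,8,0],[0,0,4,0]],
])

```text
clock: 17.7
eef_pos: [0.3436, -0.0012, 0.1213]
tool_rot: [0.626, 0.779, -0.019, -0.038]
ft_force: [-0.7, 0.2, -1.0]
grip_width: 0.0377
```

```bash
python3 - <<'E'
from go import *
o=telemetry.get_obs(); p=o["eef_pos"]; print(o["grip_width"],p,o["ft_force"],o["joint_pos"])
r=R.from_quat(o["tool_rot"]).as_matrix(); print(r)
t=cams.camera("top"); print("edge",onz(t,(215,287),0))
E
```

```text
0.037711761184972215 [ 0.3436 -0.0012  0.1213] [-0.7385  0.2376 -1.0276] [-0.0171  0.1102 -0.5169  1.0269  0.0162 -0.2352]
[[-0.2143  0.9732 -0.0829]
 [ 0.9761  0.2164  0.0177]
 [ 0.0351 -0.0771 -0.9964]]
edge [0.3212 0.0999 0.    ]
```

>>> apply_moves([
  [[0,0,6,0],[0,0,6,0],[0,0,6,0],[0,-3,5,0],[0,-3,5,0],[0,-3,5,0],[0,-3,5,0],[0,-3,5,0],[0,-3,5,0],[0,-3,5,0]],
])

```text
clock: 18.75
eef_pos: [0.3179, -0.0057, 0.0741]
tool_rot: [0.626, 0.779, -0.018, -0.035]
ft_force: [-3.8, 0.7, 8.6]
grip_width: 0.0374
```

```bash
cat > st.py <<'E'
from go import *
o=telemetry.get_obs(); p=o["eef_pos"]; print(o["grip_width"],p,o["ft_force"],o["ft_torque"])
r=R.from_quat(o["tool_rot"]).as_matrix(); print(r)
E
python3 st.py
```

```text
0.03738955968065863 [ 0.3179 -0.0057  0.0741] [-3.7639  0.7394  8.5927] [ 0.2083 -0.0987  0.0634]
[[-0.2145  0.9736 -0.0779]
 [ 0.9762  0.2163  0.0156]
 [ 0.032  -0.0727 -0.9968]]
```

The lamp is pivoting in the pads (tool tilt unchanged, about 10 N). Continuing down.

>>> apply_moves([
  [[0,-2,5,0],[0,-2,5,0],[0,-2,5,0],[0,-2,5,0],[0,-1,5,0],[0,-1,5,0],[0,-1,5,0],[0,-1,5,0],[0,0,5,0],[0,0,4,0]],
])

```text
clock: 19.75
eef_pos: [0.2988, -0.0084, 0.0286]
tool_rot: [0.626, 0.779, -0.018, -0.034]
ft_force: [-3.2, -1.2, 6.8]
grip_width: 0.0371
```

```bash
python3 st.py
```

```text
0.03707717863861855 [ 0.2988 -0.0084  0.0286] [-3.1671 -1.2358  6.8402] [-0.0356 -0.0822  0.0223]
[[-0.2137  0.974  -0.0755]
 [ 0.9764  0.2154  0.0144]
 [ 0.0303 -0.0707 -0.997 ]]
```

Level to about 5° by geometry. A few mm more, then lift.

>>> apply_moves([
  [[0,0,3,0],[0,0,3,0],[0,0,2,0],[0,0,-6,0],[0,0,-15,0],[0,2,-25,0],[0,2,-30,0],[0,3,-35,0],[0,3,-35,0],[0,3,-35,0]],
])

```text
clock: 20.75
eef_pos: [0.3197, -0.0081, 0.2044]
tool_rot: [0.626, 0.778, -0.022, -0.038]
ft_force: [0.8, -0.7, -2.2]
grip_width: 0.0374
```

>>> apply_moves([
  [[0,4,-30,0],[0,4,-25,0],[0,3,-15,0],[0,2,-8,0],[0,1,-4,0],[0,0,0,0],[0,0,0,0],[0,0,0,0],[0,0,0,0],[0,0,0,0]],
])

```text
clock: 21.75
eef_pos: [0.3407, -0.0062, 0.2914]
tool_rot: [0.626, 0.779, -0.02, -0.036]
ft_force: [-0.3, 0.3, -1.7]
grip_width: 0.0375
```

```bash
python3 st.py; python3 - <<'E'
from lamp import *
o=telemetry.get_obs(); p=o["eef_pos"]; r=R.from_quat(o["tool_rot"]).as_matrix(); print(o["joint_vel"])
C={n:cams.camera(n) for n in("side","top")}; pickle.dump(C,open("c7.pkl","wb"))
c=C["side"]; u=proj(c,p); x,y=max(0,int(u[0])-90),int(u[1])-40
im=crop(c,x,y,130,110,4)
h=np.arctan2(-r[0,0],r[1,0])
for e,col in((0,(0,0,255)),(.19,(0,255,0)),(-.19,(255,0,0))):
    a=np.array([-np.cos(e)*np.cos(h),-np.cos(e)*np.sin(h),np.sin(e)]); draw(im,c,x,y,4,p-.002*r[:,2],a,.019,.018,-.128,col)
b=crop(C["side"],190,160,130,110,2); b2=crop(C["top"],150,155,130,110,2)
cv2.imwrite("pics/p12.png",np.hstack([im,np.vstack([b,b2])]))
E
```

```text
0.03750242468954998 [ 0.3407 -0.0062  0.2914] [-0.2538  0.279  -1.663 ] [-0.0554 -0.0269 -0.0171]
[[-0.2133  0.9736 -0.0819]
 [ 0.9765  0.2151  0.0144]
 [ 0.0316 -0.0769 -0.9965]]
[ 0.0004  0.0034 -0.0116 -0.0008 -0.0013 -0.0001]
```

View pics/p12.png

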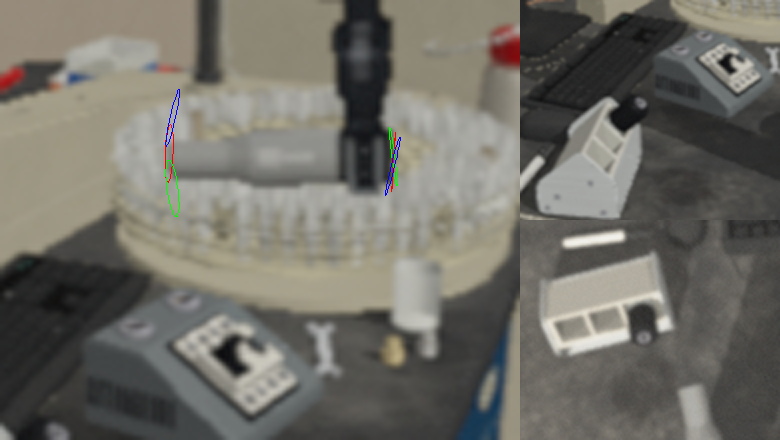

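The picture shows the lamp level: its window end at (168,160) sits on the 0° outline, well inside the ±11° ones. The lever is up, the short lamp is in its cell, and the arm is still. Handing in.

```bash
python3 -c "
from workcell import workorder
print(workorder.job_done())"
```

```text
the job is handed in; nothing more can be done
None
```

The job is handed in at about 22 s of the 59 s. My last checks all agree with the goal, but no verdict was reported.

- **Breaker:** I pressed the test button to its bottom (about 11 N) and the picture showed the lever drop. I then pushed the lever back up to its stop, and it stayed up after I backed off. That push took a second, firmer go, which left the tool tilted about 5° by the end; this did no harm.
- **Lamp:** I gripped the long lamp (left cell) by its base, drew it out along the slope and lifted it clear. The moves cannot tilt the tool, so I levelled the lamp by pressing its window end on the bare worktop until it turned in the pads.
- **Last checks:**
  - The lamp matches the level outline to within a few degrees.
  - The gripper is at about 0.29 m, so the lamp's origin should be near 0.27 m.
  - The opening is 37.5 mm, the vertical force is -1.7 N (the lamp's weight) and the joints are nearly still.
  - The lever is up and the short lamp is in its cell.
- **Not measured:** I could not read the breaker's joint values, so "lever up, button out" is from pictures only; at that resolution the button's state shows less clearly than the lever's. The spanner and marker look undisturbed in the last pictures. The vial was outside the last crops, but the arm never went near it.

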